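# Fill a treat tub on the packing scale

### The arm

A 6-joint arm with a two-finger parallel gripper is mounted at the origin on the work surface. World frame = base frame: x ahead of the robot, y to its left, z up, the work surface at z = 0. Lengths are in mm, angles in rad, forces in N, time in s.
With the tool pointing down it reaches from about 275 to 750 mm from the base axis. Payload 10.2 kg.
Tool frame: the origin (TCP) lies midway between the tips of the shut fingers; the grasp point (between the pads) lies 19 mm behind it; z points along the fingers, y is the direction in which the jaws open and shut (so a half turn about z gives the same grasp; the last joint's range is limited). The gripper opens to 85 mm and grips with 20 to 120 N. Pads are 22 mm wide; open, the fingers measure 114 mm over their backs; the gripper's body (76 mm by 85 mm) begins 54 mm behind the grasp point. The pads swing forward as they close: fully open they stand 13 mm farther back than shut.
Start: joints at [0.922, 0.313, 1.498, -0, 1.331, -0.223], TCP at [216.864, 478.123, 231.294] pointing down, gripper open.
Joint ranges: [-2.94, 2.94], [-0.97, 2.17], [0.19, 2.56], [-1.23, 4.37], [0.02, 3.11], [-2.88, 2.88]. Speed limits (rad/s): [2.39, 2.39, 3.01, 3.14, 3.14, 3.14].

### API

Orientations are given as a unit quaternion [w, x, y, z].
In Python, from rig import sense, optics, ctrl gives the robot as it stands.
- The arm moves only by the tool play_rows, never from a script. Its argument "plan" is a list of rows, each a list of 7 numbers: the shift along the world's x, y, z in mm, then the turn, a rotation vector about the world's x, y, z in rad, then the opening, from -1 (shut) to 1 (fully open), so that 0 is half open. A call has 1 to 5 rows; each row shifts and turns the pose as measured when the row begins; what a row does not reach is not made up. A row lasts 1/12 s, in which the tool goes at most 41.7 mm and 7.16 degrees, less where a joint would pass 70% of its speed; a pose out of reach is approached as far as the arm can. A call is refused whole if a number of a shift passes 41.7 or a number of a turn 0.125, either way. A call with a gripper value outside its range is refused whole. The fingers move at their own pace and stop on an object; "grip_force" is the grip in N (left out, the last holds). Time passes only in rows, so rows that do not move let the fingers close. It gives the time, the measured TCP pose, the force and the opening at its end, in the units of the state.
- sense(): the state, without advancing time (a new reading comes with each control period).
- optics.capture(name): name is "scene" or "top"; returns a dict with "img" (384x512x3 uint8, blue, green, red), "fx", "fy", "cx", "cy" (pixels), "world_to_cam" (4x4, takes a point from world to camera coordinates). Camera axes: x right, y up, looking along -z (the intrinsics and any distortion apply to the point x, -y, -z); pixel columns grow to the right and rows downward; lengths in mm; the calibration is good to about 2 mm. A picture is of the moment at which its call begins. There is no depth.
- ctrl.finish_job(): hands the job in, once; it reports no verdict.
The state is a dict: "time_s": time; "joints": joint angles; "dq": joint speeds; "tau": joint torques, N m; "eef_pos": TCP position; "ee_rot": TCP orientation; "force": force on the tool from outside, world axes, zero at the start; "wrist_torque": the same for the moment, N m; "grip_width": opening from 0.0 (shut) to 1.0 (fully open).
Only numpy, scipy, OpenCV 4.12 (cv2) and the standard library are available. Lean on these libraries where they do the work, as an engineer would, in place of code of your own. Each camera call takes 0.05 s, during which the arm holds its last target. There are 200 camera calls.

### The job

First set the empty teal tub down gently, upright, in the middle of the weighing platform, without dropping or tipping it, and let go of it. Then pick up the small tray by its black handle, tip all three dog biscuits off its open end into the tub without touching the biscuits with the gripper, and put the empty tray back down flat on the bench. Leave the jar, the bottle and the red bin alone.

Things in the scene. Friction and masses are not known exactly. Their poses are not given: they have to be found in the camera images.
- scale: white bench scale, fixed to the bench; base 150 x 150 and 40 high with a square aluminium platform on top, and a low display (22 high, 120 wide) that reaches 120 from the centre on its -x side. Origin on the bench under the platform's centre, z up
- platform (a point): centre of the scale's flat aluminium weighing platform (150 x 150), on its upper surface, 40 above the bench; axes as scale
- tub: empty open-topped rectangular teal plastic tub with white labels on its long sides, 120 long (its x) x 66 wide (its y) x 85 high, walls and floor 4 thick (mouth 112 x 58), 120 to 195 g. Origin at the centre of its underside, z up. Stands upright on the bench; can be gripped across its 66 width from above
- tub_mouth (a point): centre of the tub's mouth, at rim height, 85 above its underside
- tray: small aluminium biscuit tray, 84 wide (its x) x 150 long (its y, from -75 to +75), floor 4 thick, about 220 g. Side walls to 32 high and 4 thick, back wall (at y = -75) to 36 high; the +y end has no wall: that is the pouring lip. Origin at the centre of its underside, z up. Lies flat on the bench with the three biscuits in it
- tray_lip (a point): middle of the tray's open pouring edge, on the upper face of its floor (tray x 0, y 75, z 4)
- tray_handle (a point): centre of the tray's black bar handle, which runs along the tray's y from the back wall at -75 to -155; 20 wide (x), 24 high, its centre 34 above the tray's underside (tray x 0, y -115, z 34)
- biscuit0: bone-shaped, brown, hard dog biscuit, 60 long (its x) x 30 wide (its y) x 14 thick, about 18 g; origin at the centre of its underside. Lies flat in the tray, crosswise to the pouring direction, and slides freely off the tray once the tray is tipped steeply enough (somewhere between 20 and 45 degrees)
- biscuit1: bone-shaped, brown, hard dog biscuit, 60 long (its x) x 30 wide (its y) x 14 thick, about 18 g; origin at the centre of its underside. Lies flat in the tray, crosswise to the pouring direction, and slides freely off the tray once the tray is tipped steeply enough (somewhere between 20 and 45 degrees)
- biscuit2: bone-shaped, brown, hard dog biscuit, 60 long (its x) x 30 wide (its y) x 14 thick, about 18 g; origin at the centre of its underside. Lies flat in the tray, crosswise to the pouring direction, and slides freely off the tray once the tray is tipped steeply enough (somewhere between 20 and 45 degrees)
- jar: bystander: closed amber glass jar with white cap, 72 diameter, 110 high; origin at the centre of its underside
- bottle: bystander: clear glass bottle with black cap, 66 diameter, 200 high; origin at the centre of its underside
- redbin: bystander: red open parts bin, 100 (x) x 150 (y) x 70 high; origin at the centre of its underside
There are look-alikes about, which are no part of the job. Leave any purple look-alike of the tub alone.

How it is judged (in metres and radians):
On the way, in this order (a step that is already met when the one before it is completed fails the run):
1. the tub stands upright and still in the middle of the weighing platform (within 30 mm of its centre), let go (horizontal distance between tub and platform below 0.03 m and z of tub in the frame of platform between -0.004 and 0.004 m and angle between tub's own z axis and vertical below 0.06 rad and contact force between tub and the fingers below 0.1 N and linear speed of tub below 0.02 m/s), for 0.3 s.
2. all three biscuits are in the tub, which still stands on the platform (horizontal distance between tub and platform below 0.03 m and z of tub in the frame of platform between -0.004 and 0.004 m and angle between tub's own z axis and vertical below 0.06 rad and x of biscuit0 in the frame of tub between -0.058 and 0.058 m and y of biscuit0 in the frame of tub between -0.032 and 0.032 m and z of biscuit0 in the frame of tub between 0 and 0.085 m and x of biscuit1 in the frame of tub between -0.058 and 0.058 m and y of biscuit1 in the frame of tub between -0.032 and 0.032 m and z of biscuit1 in the frame of tub between 0 and 0.085 m and x of biscuit2 in the frame of tub between -0.058 and 0.058 m and y of biscuit2 in the frame of tub between -0.032 and 0.032 m and z of biscuit2 in the frame of tub between 0 and 0.085 m), for 0.2 s.
At the end, for the whole second after the job is handed in: the tub stands upright on the weighing platform, its centre within 30 mm of the platform's centre, with all three biscuits inside it; the tray lies flat on the bench, right side up; all are at rest (all of step 2 and linear speed of each of biscuit0, biscuit1, biscuit2, tub, tray below 0.02 m/s and height (world z) of tray below 0.006 m and angle between tray's own z axis and vertical below 0.05 rad); the robot touches nothing.
It fails at once if the tub is tipped more than 20 degrees (angle between tub's own z axis and vertical above 0.35 rad).
It fails at once if the tub is dropped (falls or is knocked, faster than 0.45 m/s, while not held) (linear speed of tub above 0.45 m/s and contact force between tub and the fingers below 0.05 N).
It fails at once if the gripper or arm touches a biscuit (contact force between any of the fingers, the arm and biscuit0 above 0.3 N or contact force between any of the fingers, the arm and biscuit1 above 0.3 N or contact force between any of the fingers, the arm and biscuit2 above 0.3 N).
It fails at once if the jar, the bottle or the red bin is moved more than 30 mm or tipped over (distance of any of jar, bottle, redbin from where it was at the start of the episode above 0.03 m or angle between any of jar, bottle, redbin's own z axis and vertical above 0.4 rad).
It also fails if it takes over 67 s, if anything falls off the work surface, if the arm or the gripper's body presses on something with over 40 N, if the wrist force passes 120 N, or if a joint passes its speed limit or range.

## Working session

There is one attempt and no reset: what is moved stays moved. The work goes in short steps, Python scripts to look and compute and a tool call to move; the robot and the scene stay as the last step left them, time stands still between calls to the robot, and variables do not carry over. Pictures are saved under pics/ and viewed, about 8 in all and at most 12, crops included, and the job is handed in when it is done.

Besides the shell and the picture viewer there is one more tool, called after "Call:" as a command line: name --pt "numbers of a row" for each row, then --argument value for the rest. play_rows: Moves the arm, as the interface text tells. Its arguments: {"type":"object","properties":{"plan":{"type":"array"},"grip_force":{"type":"number"}},"required":["plan"]}

```bash
mkdir -p pics; ls
python3 - <<'E'
from rig import sense, optics
import cv2
s=sense();print(s)
for n in("scene","top"):
    c=optics.capture(n);cv2.imwrite(f"pics/{n}0.png",c["img"]);print(n,c["fx"],c["fy"],c["cx"],c["cy"],c["world_to_cam"],[k for k in c])
E
```

```text
pics
{'time_s': 0.0, 'joints': array([ 9.21581442e-01,  3.13459960e-01,  1.49841276e+00,  2.59747584e-05,
        1.33099844e+00, -2.23403781e-01]), 'dq': array([-7.12390650e-04, -1.90027961e-04, -2.37270575e-04,  1.27242981e-03,
       -3.73368149e-05,  2.48633784e-04]), 'tau': array([-2.54028446e-04, -4.12265754e+01, -2.59743744e+01, -2.03449172e-04,
        4.17023824e-03,  1.88709276e-05]), 'eef_pos': array([216.71085218, 477.91580732, 230.73913565]), 'ee_rot': array([-2.81578091e-04,  2.11303715e-01,  9.77420243e-01, -5.74034168e-04]), 'force': array([-0.25294678, -0.28396997, -0.60082531]), 'wrist_torque': array([-0.00117002,  0.02005613, -0.06379271]), 'grip_width': 0.9952741439370085}
scene 461.3662533947256 461.3662533947256 252.568239942532 198.11949854383153 [[ 5.95158765e-01  8.03592662e-01 -4.98787986e-03 -3.50948876e+02]
 [-6.10856447e-01  4.56429515e-01  6.46936241e-01  2.13037826e+02]
 [ 5.22149831e-01 -3.81982895e-01  7.62527784e-01 -1.79070688e+03]
 [ 0.00000000e+00  0.00000000e+00  0.00000000e+00  1.00000000e+00]] ['img', 'fx', 'fy', 'cx', 'cy', 'world_to_cam']
top 363.83982172245675 363.83982172245675 256.3786589140294 190.9180735270679 [[ 9.17096692e-03 -9.99433736e-01 -3.23743700e-02  7.85872948e+01]
 [ 9.85372276e-01  3.52289258e-03  1.70379187e-01 -5.01530779e+02]
 [-1.70168656e-01 -3.34633485e-02  9.84846604e-01 -9.89901906e+02]
 [ 0.00000000e+00  0.00000000e+00  0.00000000e+00  1.00000000e+00]] ['img', 'fx', 'fy', 'cx', 'cy', 'world_to_cam']
```

View pics/scene0.png

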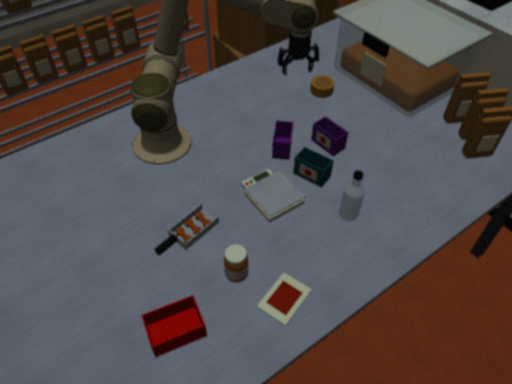

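View pics/top0.png

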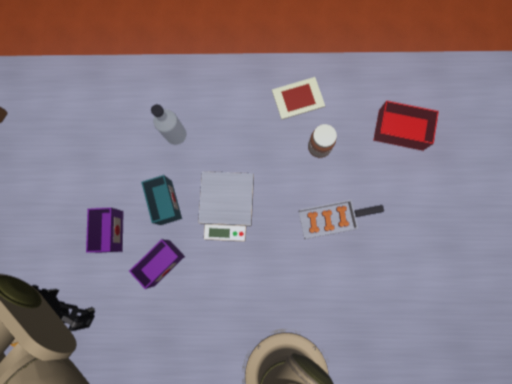

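Scene view: tub at (313,166), scale at (273,193), tray at (190,228), jar at (236,262) and bottle at (352,195). Top view: tub at (162,200), platform at (226,198), tray at (327,220) with its handle running to (383,210), and purple look-alikes at (104,230) and (157,263). I'll zoom in to get corners.

```bash
cat > h.py <<'E'
import numpy as np, cv2
from rig import sense, optics
def ray(c,u,v):
    T=c["world_to_cam"];R=T[:3,:3];o=-R.T@T[:3,3]
    return o,R.T@np.array([(u-c["cx"])/c["fx"],-(v-c["cy"])/c["fy"],-1])
def onz(c,u,v,z):
    o,d=ray(c,u,v);return (o+d*(z-o[2])/d[2])[:2]
def proj(c,p):
    T=c["world_to_cam"];q=T[:3,:3]@np.array(p,float)+T[:3,3]
    return c["cx"]+c["fx"]*q[0]/-q[2], c["cy"]-c["fy"]*q[1]/-q[2]
E
python3 - <<'E'
import cv2,numpy as np
a=cv2.imread("pics/top0.png");b=cv2.imread("pics/scene0.png")
def z(i,x,y,w,h,k): return cv2.resize(i[y:y+h,x:x+w],None,fx=k,fy=k,interpolation=cv2.INTER_CUBIC)
top=z(a,138,165,130,80,6); low=np.hstack([z(a,290,190,100,50,4),z(b,290,145,50,50,4)])
low=cv2.copyMakeBorder(low,0,0,0,780-low.shape[1],cv2.BORDER_CONSTANT)
o=cv2.convertScaleAbs(np.vstack([top[:400],low]),alpha=1.6);cv2.imwrite("pics/z.png",o);print(o.shape)
E
```

```text
(600, 780, 3)
```

View pics/z.png

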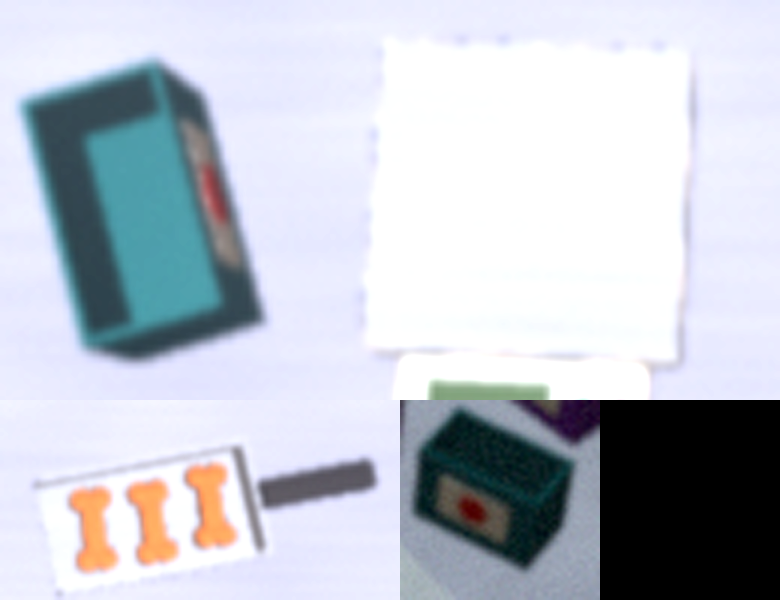

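Run:
```python
from h import *
c=optics.capture("top");s=optics.capture("scene")
def Z(x,y,k,ox,oy): return (x+.5)/k-.5+ox,(y+.5)/k-.5+oy
A=lambda p,z:np.array([onz(c,*Z(x,y,6,138,165),z) for x,y in p])
B=lambda p,z:np.array([onz(c,*Z(x,y-400,4,290,190),z) for x,y in p])
def rect(n,P):
    e=np.roll(P,-1,0)-P
    print(n,P.mean(0).round(1),np.linalg.norm(e,axis=1).round(1),np.degrees(np.arctan2(e[:,1],e[:,0])).round(1))
t=A([(22,102),(157,60),(222,306),(87,347)],85);rect("tub",t)
p=A([(385,40),(692,48),(680,362),(368,350)],40);rect("plat",p)
h=B([(262,494),(375,472)],46);rect("handle",h)
rect("tray",B([(37,484),(240,448),(264,550),(58,594)],33))
# red bin, jar, bottle rough
for n,u,v,z in(("jar",323,135,110),("bottle",157,111,200),("bin",406,124,35),("purp1",105,230,42),("purp2",157,263,42)): print(n,onz(c,u,v,z).round())
# scene-camera check with teal mask
hsv=cv2.cvtColor(s["img"],cv2.COLOR_BGR2HSV)
for n,P in(("tub",[*t.mean(0),85]),("hand",[*h.mean(0),46]),("plat",[*p.mean(0),40])): print(n,np.round(proj(s,P),1))
for x,y in t: print(np.round(proj(s,[x,y,85]),1))
m=cv2.inRange(cv2.cvtColor(c["img"],cv2.COLOR_BGR2HSV)[175:245,355:390],(0,0,0),(180,255,90))
ys,xs=np.nonzero(m);print("handle mask",xs.mean()+355,ys.mean()+175,len(xs))
```

```text
tub [472.4 350.7] [ 65.  119.3  63.5 118.8] [ -72.1 -162.6  107.4   18.1]
plat [482.1 168.3] [148.4 150.6 147.3 149.6] [-91.4 178.5  88.2  -1.1]
handle [ 446.9 -233.1] [80.1 80.1] [-78.6 101.4]
tray [ 422.5 -117.8] [146.1  73.4 147.6  78.6] [ -79.6 -168.8  102.4   10.1]
jar [ 644. -100.]
bottle [678. 330.]
bin [ 703. -354.]
purp1 [387. 510.]
purp2 [297. 356.]
tub [313.1 158.2]
hand [164.8 242.1]
plat [273.4 191.9]
[332.6 159.8]
[323.2 170.9]
[293.7 156.5]
[303.4 146.3]
handle mask 368.57923497267757 210.59562841530055 183
```

Call:
play_rows --pt "36 -18 0 0 0 0.105 1" --pt "36 -18 0 0 0 0.105 1" --pt "36 -18 0 0 0 0.105 1" --pt "36 -18 0 0 0 0.105 1" --pt "36 -18 0 0 0 0.105 1"

```text
time_s: 0.62
eef_pos: [395.7, 387.2, 230.8]
ee_rot: [-0.001, -0.064, 0.998, -0.0]
force: [0.7, 1.6, 0.3]
grip_width: 1.003
```

Call:
play_rows --pt "36 -18 0 0 0 0.105 1" --pt "36 -18 -10 0 0 0.105 1" --pt "0 0 0 0 0 0 1" --pt "0 0 0 0 0 0 1"

```text
time_s: 0.95
eef_pos: [475.3, 344.9, 219.4]
ee_rot: [-0.001, -0.173, 0.985, -0.001]
force: [-0.5, 0.3, 0.7]
grip_width: 1.001
```

```bash
cat >> h.py <<'E'
from scipy.spatial.transform import Rotation as Ro
def st():
    s=sense();q=s["ee_rot"];R=Ro.from_quat(np.r_[q[1:],q[0]]).as_matrix()
    print("t%.2f"%s["time_s"],"tcp",s["eef_pos"].round(1),"toolz",R[:,2].round(3),"yaw y-axis deg %.1f"%np.degrees(np.arctan2(R[1,1],R[0,1])),"y",R[:,1].round(3),"J",s["joints"].round(2),"F",s["force"].round(1),"g %.3f"%s["grip_width"])
    return s,R
E
python3 -c "
from h import *
st()"
```

```text
t0.95 tcp [475.3 344.9 219.4] toolz [-0.002 -0.003 -1.   ] yaw y-axis deg 109.9 y [-0.341  0.94  -0.002] J [ 0.43  0.46  1.32 -0.    1.37 -1.49] F [-0.5  0.3  0.7] g 1.001
```

Call:
play_rows --pt "-3 6 0 0 0 -0.04 1" --pt "0 0 0 0 0 0 1" --pt "0 0 -35 0 0 0 1" --pt "0 0 -35 0 0 0 1" --pt "0 0 0 0 0 0 1"

```text
time_s: 1.37
eef_pos: [470.4, 352.7, 149.1]
ee_rot: [0.0, -0.153, 0.988, -0.001]
force: [-0.7, 0.0, -0.7]
grip_width: 1.002
```

```bash
python3 -c "
from h import *
st()
a=optics.capture('top')['img'][150:240,100:230];b=optics.capture('scene')['img'][110:200,265:375]
r=lambda i:cv2.resize(i,(400,330),interpolation=3)
cv2.imwrite('pics/g1.png',cv2.convertScaleAbs(np.hstack([r(a),r(b)]),alpha=1.6))"
```

```text
t1.37 tcp [470.4 352.7 149.1] toolz [ 0.001 -0.001 -1.   ] yaw y-axis deg 107.7 y [-0.303  0.953 -0.001] J [ 0.44  0.52  1.41 -0.    1.21 -1.43] F [-0.7  0.  -0.7] g 1.002
```

View pics/g1.png

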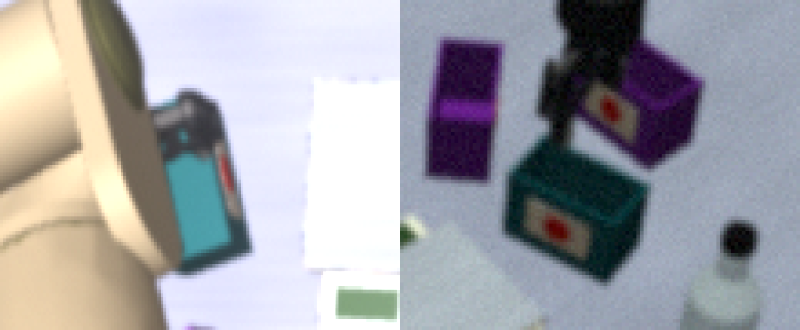

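The gripper stands above the tub, with its fingers at crop (580,110) in the scene view and the tub at (575,215). I'll descend in line with it.

Call:
play_rows --pt "2 -2 0 0 0 0 1" --pt "0 0 -22 0 0 0 1" --pt "0 0 -22 0 0 0 1" --pt "0 0 -22 0 0 0 1" --pt "0 0 0 0 0 0 1"

```text
time_s: 1.88
eef_pos: [479.3, 354.4, 99.7]
ee_rot: [0.014, -0.155, 0.988, 0.003]
force: [-0.6, -0.8, -0.2]
grip_width: 1.0
```

Call:
play_rows --pt "0 0 -19 0 0 0 1" --pt "0 0 -19 0 0 0 1" --pt "0 0 0 0 0 0 1"

```text
time_s: 2.13
eef_pos: [482.8, 356.1, 68.6]
ee_rot: [0.019, -0.155, 0.988, 0.005]
force: [0.4, -0.3, 0.7]
grip_width: 0.997
```

Call:
play_rows --grip_force 35 --pt "0 0 0 0 0 0 0.3" --pt "0 0 0 0 0 0 -0.2" --pt "0 0 0 0 0 0 -0.5" --pt "0 0 0 0 0 0 -1" --pt "0 0 0 0 0 0 -1"

```text
time_s: 2.55
eef_pos: [486.1, 357.7, 77.6]
ee_rot: [0.024, -0.155, 0.988, 0.006]
force: [-0.0, -0.1, -1.4]
grip_width: 0.76
```

Call:
play_rows --pt "0 0 0 0 0 0 -1" --pt "0 0 0 0 0 0 -1"

```text
time_s: 2.72
eef_pos: [486.3, 357.8, 78.4]
ee_rot: [0.025, -0.155, 0.988, 0.006]
force: [0.5, -0.3, -1.2]
grip_width: 0.759
```

```bash
python3 -c "
from h import *
st()"
```

```text
t2.72 tcp [486.3 357.8  78.4] toolz [ 0.047  0.021 -0.999] yaw y-axis deg 107.9 y [-0.307  0.952  0.005] J [ 0.44  0.61  1.47 -0.    1.01 -1.44] F [ 0.5 -0.3 -1.2] g 0.759
```

```bash
python3 -c "
from h import *
s,_=st();print(s['tau'],s['wrist_torque'])
a=optics.capture('top')['img'][130:330,60:260];b=optics.capture('scene')['img'][20:220,200:400]
r=lambda i:cv2.resize(i,(400,400),interpolation=3)
cv2.imwrite('pics/g2.png',cv2.convertScaleAbs(np.hstack([r(a),r(b)]),alpha=1.6))"
```

```text
t2.72 tcp [486.3 357.8  78.4] toolz [ 0.047  0.021 -0.999] yaw y-axis deg 107.9 y [-0.307  0.952  0.005] J [ 0.44  0.61  1.47 -0.    1.01 -1.44] F [ 0.5 -0.3 -1.2] g 0.759
[ 6.70285997e-03 -5.21513772e+01 -2.33681113e+01 -2.08513942e-03
 -1.46218473e-01  4.03682293e-06] [-0.04063899  0.00403063 -0.00525683]
```

View pics/g2.png

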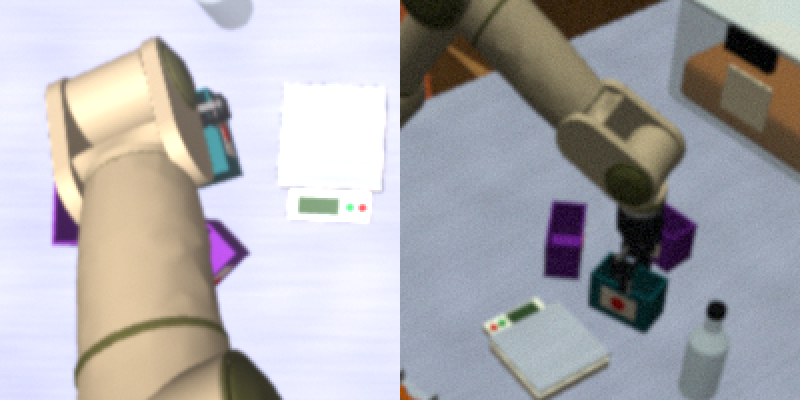

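Call:
play_rows --pt "0 0 0 0 0 0 1" --pt "0 0 0 0 0 0 1" --pt "0 0 0 0 0 0 1" --pt "0 0 0 0 0 0 1"

```text
time_s: 3.15
eef_pos: [486.4, 357.9, 78.5]
ee_rot: [0.025, -0.155, 0.988, 0.007]
force: [0.1, -0.5, 0.4]
grip_width: 0.999
```

```bash
python3 -c "
from h import *
st()"
```

```text
t3.15 tcp [486.4 357.9  78.5] toolz [ 0.047  0.021 -0.999] yaw y-axis deg 107.9 y [-0.307  0.952  0.005] J [ 0.44  0.61  1.47 -0.    1.01 -1.44] F [ 0.1 -0.5  0.4] g 0.999
```

Call:
play_rows --pt "0 0 20 0 0 0 1" --pt "-7 -3 20 0.02 -0.045 0 1" --pt "-6 -3 0 0 0 0 1" --pt "0 0 0 0 0 0 1"

```text
time_s: 3.48
eef_pos: [472.7, 351.4, 118.7]
ee_rot: [0.048, -0.155, 0.987, 0.013]
force: [-0.4, 0.4, -0.4]
grip_width: 0.999
```

```bash
python3 -c "
from h import *
st()"
```

```text
t3.48 tcp [472.7 351.4 118.7] toolz [ 0.092  0.04  -0.995] yaw y-axis deg 107.9 y [-0.307  0.952  0.01 ] J [ 0.44  0.51  1.52 -0.    1.01 -1.44] F [-0.4  0.4 -0.4] g 0.999
```

Call:
play_rows --pt "0 0 0 -0.04 0.092 0 1" --pt "0 0 0 0 0 0 1"

```text
time_s: 3.65
eef_pos: [471.7, 350.9, 118.1]
ee_rot: [-0.003, -0.155, 0.988, -0.001]
force: [0.9, -0.1, -0.1]
grip_width: 1.0
```

```bash
python3 -c "
from h import *
st()"
```

```text
t3.65 tcp [471.7 350.9 118.1] toolz [-0.005 -0.002 -1.   ] yaw y-axis deg 107.9 y [-0.307  0.952 -0.   ] J [ 0.44  0.56  1.44  0.    1.15 -1.44] F [ 0.9 -0.1 -0.1] g 1.000
```

Call:
play_rows --pt "0 0 -10 0 0 0 1"

```text
time_s: 3.73
eef_pos: [472.7, 351.5, 108.4]
ee_rot: [-0.001, -0.155, 0.988, -0.0]
force: [1.0, -0.6, 0.9]
grip_width: 0.998
```

```bash
python3 -c "
from h import *
st()"
```

```text
t3.73 tcp [472.7 351.5 108.4] toolz [-0.002 -0.    -1.   ] yaw y-axis deg 107.9 y [-0.307  0.952  0.   ] J [ 0.44  0.57  1.45  0.    1.12 -1.44] F [ 1.  -0.6  0.9] g 0.998
```

Call:
play_rows --pt "0 0 -10 0 0 0 1"

```text
time_s: 3.82
eef_pos: [472.8, 351.4, 96.8]
ee_rot: [-0.001, -0.155, 0.988, 0.0]
force: [-0.4, -0.5, 0.1]
grip_width: 0.999
```

```bash
python3 -c "
from h import *
st()"
```

```text
t3.82 tcp [472.8 351.4  96.8] toolz [-0.001 -0.    -1.   ] yaw y-axis deg 107.9 y [-0.307  0.952  0.   ] J [ 0.44  0.58  1.46  0.    1.1  -1.44] F [-0.4 -0.5  0.1] g 0.999
```

Call:
play_rows --pt "0 0 -10 0 0 0 1"

```text
time_s: 3.9
eef_pos: [472.6, 351.3, 85.0]
ee_rot: [-0.0, -0.155, 0.988, 0.0]
force: [-0.2, 1.1, 0.3]
grip_width: 0.994
```

Call:
play_rows --pt "0 0 -10 0 0 0 1"

```text
time_s: 3.98
eef_pos: [472.1, 351.1, 73.0]
ee_rot: [-0.0, -0.155, 0.988, 0.0]
force: [-0.6, -0.4, 0.0]
grip_width: 1.001
```

```bash
python3 -c "
from h import *
print(st()[0]['tau'])"
```

```text
t3.98 tcp [472.1 351.1  73. ] toolz [-0.001  0.    -1.   ] yaw y-axis deg 107.9 y [-0.307  0.952  0.   ] J [ 0.44  0.61  1.48  0.    1.05 -1.44] F [-0.6 -0.4  0. ] g 1.001
[ 1.33977737e-02 -5.22192121e+01 -2.29489160e+01  7.32416866e-04
  4.16819500e-01 -6.89309818e-04]
```

Call:
play_rows --pt "0 0 -10 0 0 0 1"

```text
time_s: 4.07
eef_pos: [471.5, 350.9, 60.9]
ee_rot: [-0.0, -0.155, 0.988, 0.0]
force: [-0.3, 0.1, 0.4]
grip_width: 1.002
```

```bash
python3 -c "
from h import *
print(st()[0]['tau'])"
```

```text
t4.07 tcp [471.5 350.9  60.9] toolz [-0.001  0.    -1.   ] yaw y-axis deg 107.9 y [-0.307  0.952  0.   ] J [ 0.44  0.63  1.49  0.    1.02 -1.44] F [-0.3  0.1  0.4] g 1.002
[ 2.53350410e-02 -5.23339605e+01 -2.23800176e+01  7.37957107e-04
  4.14562030e-01 -6.39364098e-04]
```

Call:
play_rows --pt "0 0 -6 0 0 0 1" --pt "0 0 -3 0 0 0 1" --pt "0 0 -1 0 0 0 1" --pt "0 0 0 0 0 0 1"

```text
time_s: 4.4
eef_pos: [468.8, 349.7, 44.5]
ee_rot: [-0.003, -0.155, 0.988, -0.001]
force: [0.4, 0.3, 0.2]
grip_width: 1.004
```

```bash
python3 -c "
from h import *
st()"
```

```text
t4.40 tcp [468.8 349.7  44.5] toolz [-0.005 -0.002 -1.   ] yaw y-axis deg 107.9 y [-0.307  0.952 -0.001] J [ 0.44  0.65  1.51  0.    0.99 -1.44] F [0.4 0.3 0.2] g 1.004
```

Call:
play_rows --grip_force 40 --pt "2 0 0 0 0 0 0.7" --pt "1 0 0 0 0 0 0.5" --pt "0 0 0 0 0 0 0.3" --pt "0 0 0 0 0 0 0.1" --pt "0 0 0 0 0 0 -0.3"

```text
time_s: 4.82
eef_pos: [472.9, 350.1, 45.9]
ee_rot: [-0.001, -0.155, 0.988, -0.0]
force: [-0.2, 0.3, -1.2]
grip_width: 0.769
```

Call:
play_rows --pt "0 0 0 0 0 0 -1" --pt "0 0 0 0 0 0 -1" --pt "0 0 0 0 0 0 -1"

```text
time_s: 5.07
eef_pos: [472.8, 350.0, 45.8]
ee_rot: [-0.001, -0.155, 0.988, -0.0]
force: [-0.1, 0.4, -1.5]
grip_width: 0.767
```

```bash
python3 -c "
from h import *
st()"
```

```text
t5.07 tcp [472.8 350.   45.8] toolz [-0.002 -0.001 -1.   ] yaw y-axis deg 107.9 y [-0.307  0.952 -0.   ] J [ 0.44  0.65  1.5   0.    1.   -1.44] F [-0.1  0.4 -1.5] g 0.767
```

Call:
play_rows --pt "0 0 5 0 0 0 -1" --pt "0 0 10 0 0 0 -1" --pt "0 0 15 0 0 0 -1" --pt "0 0 15 0 0 0 -1" --pt "0 0 15 0 0 0 -1"

```text
time_s: 5.48
eef_pos: [471.1, 349.2, 107.4]
ee_rot: [-0.004, -0.155, 0.988, -0.001]
force: [0.4, 0.3, -1.7]
grip_width: 0.768
```

Call:
play_rows --pt "0 0 10 0 0 0 -1" --pt "0 0 5 0 0 0 -1" --pt "0 0 2 0 0 0 -1" --pt "0 0 0 0 0 0 -1"

```text
time_s: 5.82
eef_pos: [472.4, 349.9, 130.7]
ee_rot: [-0.001, -0.155, 0.988, -0.0]
force: [-0.1, -0.7, -1.6]
grip_width: 0.772
```

```bash
python3 -c "
from h import *
st()"
```

```text
t5.82 tcp [472.4 349.9 130.7] toolz [-0.001 -0.    -1.   ] yaw y-axis deg 107.9 y [-0.307  0.952  0.   ] J [ 0.44  0.54  1.43  0.    1.17 -1.44] F [-0.1 -0.7 -1.6] g 0.772
```

Call:
play_rows --pt "0 -6 0 0 0 0 -1" --pt "1 -14 0 0 0 0 -1" --pt "1 -22 0 0 0 0 -1" --pt "2 -28 0 0 0 0 -1" --pt "2 -30 0 0 0 0 -1"

```text
time_s: 6.23
eef_pos: [475.9, 247.0, 127.3]
ee_rot: [-0.003, -0.159, 0.987, -0.0]
force: [-0.1, -0.3, -1.0]
grip_width: 0.77
```

Call:
play_rows --pt "2 -25 0 0 0 0 -1" --pt "1 -18 0 0 0 0 -1" --pt "1 -10 0 0 0 0 -1" --pt "0 -5 0 0 0 0 -1" --pt "0 -2 0 0 0 0 -1"

```text
time_s: 6.65
eef_pos: [477.5, 174.4, 124.2]
ee_rot: [-0.007, -0.155, 0.988, -0.001]
force: [0.4, -0.7, -2.3]
grip_width: 0.766
```

```bash
python3 -c "
from h import *
st()"
```

```text
t6.65 tcp [477.5 174.4 124.2] toolz [-0.013 -0.004 -1.   ] yaw y-axis deg 107.9 y [-0.307  0.952 -0.   ] J [ 0.12  0.4   1.68 -0.    1.08 -1.76] F [ 0.4 -0.7 -2.3] g 0.766
```

Call:
play_rows --pt "3 -4 0 0.004 -0.013 0 -1" --pt "2 -2 -6 0 0 0 -1" --pt "0 0 -10 0 0 0 -1" --pt "0 0 -8 0 0 0 -1" --pt "0 0 -4 0 0 0 -1"

```text
time_s: 7.07
eef_pos: [482.9, 168.2, 94.2]
ee_rot: [0.001, -0.156, 0.988, -0.0]
force: [-0.1, -0.3, -1.4]
grip_width: 0.769
```

Call:
play_rows --pt "0 0 -2 0 0 0 -1" --pt "0 0 0 0 0 0 -1"

```text
time_s: 7.23
eef_pos: [482.2, 168.7, 90.5]
ee_rot: [0.0, -0.156, 0.988, 0.0]
force: [0.3, -0.8, -1.8]
grip_width: 0.766
```

```bash
python3 -c "
from h import *
st()"
```

```text
t7.23 tcp [482.2 168.7  90.5] toolz [ 0.  0. -1.] yaw y-axis deg 108.0 y [-0.309  0.951  0.   ] J [ 0.11  0.44  1.71  0.    0.98 -1.78] F [ 0.3 -0.8 -1.8] g 0.766
```

Excellent alignment. I'll lower the last ~5 mm in small steps.

Call:
play_rows --pt "0 0 -2 0 0 0 -1" --pt "0 0 -1 0 0 0 -1"

```text
time_s: 7.4
eef_pos: [482.4, 169.1, 87.5]
ee_rot: [0.0, -0.157, 0.988, 0.0]
force: [-0.7, -0.3, -2.3]
grip_width: 0.766
```

Call:
play_rows --pt "0 0 -1 0 0 0 -1"

```text
time_s: 7.48
eef_pos: [482.5, 169.2, 86.6]
ee_rot: [0.001, -0.157, 0.988, 0.0]
force: [0.1, -1.1, -1.7]
grip_width: 0.767
```

Call:
play_rows --pt "0 0 -1 0 0 0 -1"

```text
time_s: 7.57
eef_pos: [482.6, 169.3, 85.8]
ee_rot: [0.001, -0.157, 0.988, 0.0]
force: [0.5, -0.1, -1.7]
grip_width: 0.768
```

Call:
play_rows --pt "0 0 -1 0 0 0 -1"

```text
time_s: 7.65
eef_pos: [483.0, 169.4, 85.1]
ee_rot: [0.001, -0.157, 0.988, 0.0]
force: [-0.5, 0.7, 8.2]
grip_width: 0.769
```

Call:
play_rows --pt "0 0 -1 0 0 0 -1"

```text
time_s: 7.73
eef_pos: [483.1, 169.5, 85.0]
ee_rot: [0.002, -0.157, 0.988, 0.0]
force: [-7.0, -0.8, 15.3]
grip_width: 0.763
```

Call:
play_rows --pt "0 0 0 0 0 0 -1"

```text
time_s: 7.82
eef_pos: [483.2, 169.5, 85.4]
ee_rot: [0.002, -0.157, 0.988, 0.0]
force: [0.2, 0.2, -2.0]
grip_width: 0.764
```

Call:
play_rows --pt "0 0 -0.5 0 0 0 0.55" --pt "0 0 0 0 0 0 0.7" --pt "0 0 0 0 0 0 0.9" --pt "0 0 0 0 0 0 1" --pt "0 0 0 0 0 0 1"

```text
time_s: 8.23
eef_pos: [483.9, 169.5, 85.5]
ee_rot: [0.003, -0.157, 0.988, -0.0]
force: [0.1, -0.3, -0.8]
grip_width: 1.0
```

```bash
python3 -c "
from h import *
st()"
```

```text
t8.23 tcp [483.9 169.5  85.5] toolz [ 0.006  0.001 -1.   ] yaw y-axis deg 108.1 y [-0.31   0.951 -0.001] J [ 0.11  0.45  1.72  0.    0.97 -1.78] F [ 0.1 -0.3 -0.8] g 1.000
```

Call:
play_rows --pt "0 0 5 0 0 0 1" --pt "0 0 10 0 0 0 1" --pt "0 0 15 0 0 0 1" --pt "0 0 20 0 0 0 1" --pt "0 0 20 0 0 0 1"

```text
time_s: 8.65
eef_pos: [481.7, 169.2, 156.9]
ee_rot: [-0.001, -0.157, 0.988, 0.0]
force: [-0.1, -0.1, -0.0]
grip_width: 0.999
```

Call:
play_rows --pt "0 0 30 0 0 0 1" --pt "0 0 35 0 0 0 1" --pt "0 0 35 0 0 0 1" --pt "0 0 20 0 0 0 1" --pt "0 0 10 0 0 0 1"

```text
time_s: 9.07
eef_pos: [480.0, 169.0, 299.9]
ee_rot: [0.002, -0.157, 0.988, 0.0]
force: [0.6, -0.3, -0.5]
grip_width: 1.0
```

```bash
python3 -c "
from h import *
st()"
```

```text
t9.07 tcp [480.  169.  299.9] toolz [ 0.004  0.001 -1.   ] yaw y-axis deg 108.0 y [-0.31   0.951 -0.001] J [ 0.11  0.23  1.42  0.    1.48 -1.78] F [ 0.6 -0.3 -0.5] g 1.000
```

Call:
play_rows --pt "0 -12 0 0 0 -0.06 1" --pt "-2 -24 0 0 0 -0.115 1" --pt "-2 -28 0 0 0 -0.115 1" --pt "-2 -28 0 0 0 -0.115 1" --pt "-2 -28 0 0 0 -0.115 1"

```text
time_s: 9.48
eef_pos: [471.0, 49.2, 309.4]
ee_rot: [0.009, 0.108, 0.994, -0.001]
force: [0.5, 0.5, 0.3]
grip_width: 1.003
```

Call:
play_rows --pt "-2 -28 0 0 0 -0.115 1" --pt "-2 -28 -6 0 0 -0.115 1" --pt "-2 -28 -10 0 0 -0.115 1" --pt "-2 -28 -10 0 0 -0.115 1" --pt "-2 -28 -10 0 0 -0.115 1"

```text
time_s: 9.9
eef_pos: [459.1, -97.2, 279.7]
ee_rot: [0.013, 0.399, 0.917, -0.005]
force: [0.9, 1.3, 0.1]
grip_width: 1.002
```

Call:
play_rows --pt "-2 -28 -10 0 0 -0.115 1" --pt "-2 -28 -10 0 0 -0.115 1" --pt "-2 -28 -10 0 0 -0.115 1" --pt "-2 -20 -10 0 0 -0.115 1" --pt "-2 -10 -5 0 0 -0.05 1"

```text
time_s: 10.32
eef_pos: [446.5, -219.4, 236.9]
ee_rot: [0.014, 0.63, 0.776, -0.009]
force: [0.7, -0.0, 0.2]
grip_width: 0.997
```

```bash
python3 -c "
from h import *
st()
c=optics.capture('top');a=c['img'][150:260,130:400];
cv2.imwrite('pics/t1.png',cv2.convertScaleAbs(cv2.resize(a,None,fx=2.9,fy=2.9,interpolation=3),alpha=1.5))"
```

```text
t10.32 tcp [ 446.5 -219.4  236.9] toolz [ 0.011 -0.031 -0.999] yaw y-axis deg 11.9 y [0.979 0.206 0.004] J [-0.68  0.23  1.59 -0.02  1.29 -0.89] F [ 0.7 -0.   0.2] g 0.997
```

View pics/t1.png

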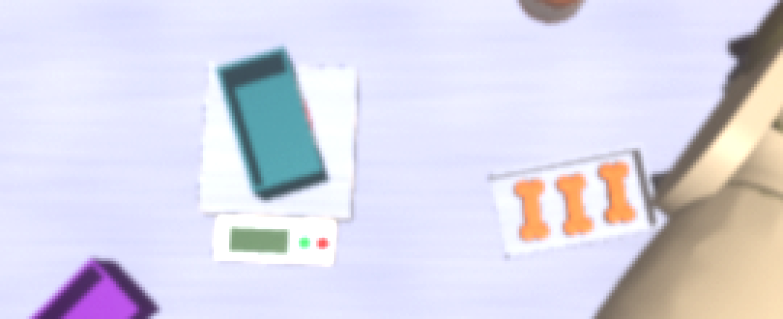

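The tub stands on the platform with rim corners at crop (217,68), (286,47), (327,180) and (262,197). The tray and biscuits are undisturbed at (575,205).

Call:
play_rows --pt "-1 -6 0 0.031 0.011 -0.012 1" --pt "0 0 -10 0 0 0 1" --pt "0 0 -20 0 0 0 1" --pt "0 0 -25 0 0 0 1" --pt "0 0 -25 0 0 0 1"

```text
time_s: 10.78
eef_pos: [446.9, -226.5, 160.4]
ee_rot: [0.006, 0.633, 0.774, -0.0]
force: [-0.6, -0.5, -1.0]
grip_width: 1.0
```

Call:
play_rows --pt "0 0 -20 0 0 0 1" --pt "0 0 -15 0 0 0 1" --pt "0 0 -8 0 0 0 1" --pt "0 0 -4 0 0 0 1" --pt "0 0 -1 0 0 0 1"

```text
time_s: 11.2
eef_pos: [445.7, -221.1, 107.1]
ee_rot: [0.005, 0.63, 0.777, -0.001]
force: [0.4, 0.8, -0.4]
grip_width: 1.001
```

```bash
python3 -c "
from h import *
st()
c=optics.capture('top');s=optics.capture('scene')
P=np.array([onz(c,(x+.5)/2.9-.5+130,(y+.5)/2.9-.5+150,125) for x,y in [(217,68),(286,47),(327,180),(262,197)]])
e=np.roll(P,-1,0)-P
print(P.mean(0),np.linalg.norm(e,axis=1),np.degrees(np.arctan2(e[:,1],e[:,0])))
cv2.imwrite('pics/t2.png',cv2.convertScaleAbs(cv2.resize(s['img'][150:270,140:300],None,fx=4.5,fy=4.5,interpolation=3),alpha=1.6))"
```

```text
t11.20 tcp [ 445.7 -221.1  107.1] toolz [ 0.007 -0.007 -1.   ] yaw y-axis deg 12.0 y [0.978 0.207 0.005] J [-0.7   0.39  1.75 -0.    1.   -0.9 ] F [ 0.4  0.8 -0.4] g 1.001
[484.35519919 164.74306634] [ 65.90884066 128.42045361  60.04250243 126.05513562] [ -72.51317603 -162.06848166  105.051421     20.63251235]
```

View pics/t2.png

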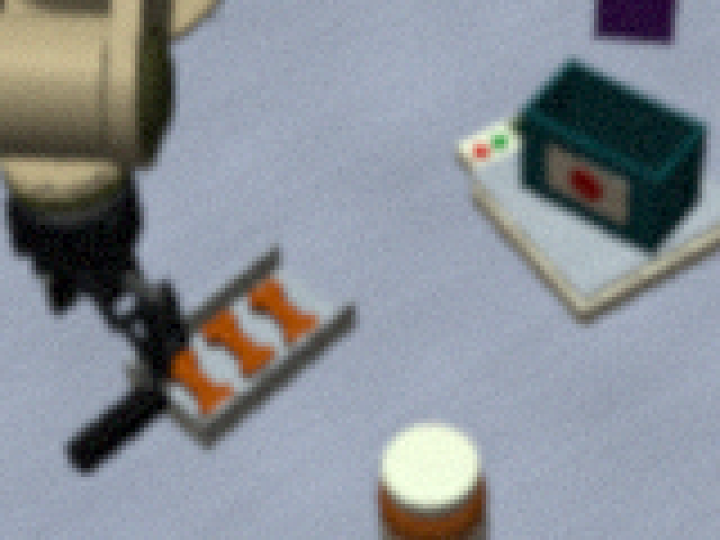

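The gripper stands over the handle near the back wall, at picture (150,340). The biscuits are clear of the fingers, and the tub is upright on the platform.

Call:
play_rows --pt "0 -5 -5 0.007 0.007 -0.01 1" --pt "0 0 -10 0 0 0 1" --pt "0 0 -14 0 0 0 1" --pt "0 0 -14 0 0 0 1" --pt "0 0 -12 0 0 0 1"

```text
time_s: 11.72
eef_pos: [448.6, -229.7, 54.2]
ee_rot: [0.006, 0.634, 0.773, -0.0]
force: [0.1, 0.0, 0.0]
grip_width: 1.0
```

Call:
play_rows --pt "0 0 -8 0 0 0 1" --pt "0 0 -5 0 0 0 1" --pt "0 0 -2 0 0 0 1"

```text
time_s: 11.97
eef_pos: [448.0, -229.7, 36.0]
ee_rot: [0.005, 0.634, 0.773, -0.0]
force: [-0.5, 0.2, -0.3]
grip_width: 0.996
```

```bash
python3 -c "
from h import *
st()"
```

```text
t11.97 tcp [ 448.  -229.7   36. ] toolz [ 0.007 -0.007 -1.   ] yaw y-axis deg 11.2 y [0.981 0.195 0.006] J [-0.71  0.51  1.78 -0.    0.84 -0.9 ] F [-0.5  0.2 -0.3] g 0.996
```

Call:
play_rows --pt "-2 2 -6 0.007 0.007 0 1" --pt "0 1 -7 0 0 0 1" --pt "0 0 -4 0 0 0 1" --pt "0 0 -1 0 0 0 1"

```text
time_s: 12.3
eef_pos: [446.2, -226.8, 16.9]
ee_rot: [0.0, 0.635, 0.773, 0.0]
force: [0.6, -0.4, 0.1]
grip_width: 1.002
```

```bash
python3 -c "
from h import *
st()"
```

```text
t12.30 tcp [ 446.2 -226.8   16.9] toolz [ 0.001  0.    -1.   ] yaw y-axis deg 11.2 y [0.981 0.195 0.001] J [-0.71  0.55  1.79  0.    0.8  -0.9 ] F [ 0.6 -0.4  0.1] g 1.002
```

Aligned. I'll close slowly at first, then grip firmly.

Call:
play_rows --grip_force 25 --pt "0 0 0 0 0 0 0.5" --pt "0 0 0 0 0 0 0.1" --pt "0 0 0 0 0 0 -0.2" --pt "0 0 0 0 0 0 -0.4" --pt "0 0 0 0 0 0 -0.6"

```text
time_s: 12.72
eef_pos: [446.6, -227.1, 17.4]
ee_rot: [0.001, 0.634, 0.773, 0.0]
force: [0.5, 1.2, -0.7]
grip_width: 0.297
```

Call:
play_rows --grip_force 110 --pt "0 0 0 0 0 0 -1" --pt "0 0 0 0 0 0 -1" --pt "0 0 0 0 0 0 -1" --pt "0 0 0 0 0 0 -1"

```text
time_s: 13.05
eef_pos: [446.7, -227.2, 17.8]
ee_rot: [0.001, 0.634, 0.773, 0.0]
force: [0.7, 0.4, 0.5]
grip_width: 0.212
```

```bash
python3 -c "
from h import *
st()"
```

```text
t13.05 tcp [ 446.7 -227.2   17.8] toolz [ 0.002 -0.001 -1.   ] yaw y-axis deg 11.2 y [0.981 0.195 0.002] J [-0.7   0.54  1.79  0.    0.8  -0.9 ] F [0.7 0.4 0.5] g 0.212
```

Call:
play_rows --pt "0 0 3 0 0 0 -1" --pt "0 0 6 0 0 0 -1" --pt "0 0 9 0 0 0 -1" --pt "0 0 6 0 0 0 -1" --pt "0 0 2 0 0 0 -1"

```text
time_s: 13.47
eef_pos: [446.2, -226.9, 45.6]
ee_rot: [0.0, 0.634, 0.773, 0.0]
force: [-0.1, -0.1, -2.5]
grip_width: 0.214
```

```bash
python3 -c "
from h import *
s,_=st();print(s['wrist_torque'])"
```

```text
t13.47 tcp [ 446.2 -226.9   45.6] toolz [ 0.001 -0.001 -1.   ] yaw y-axis deg 11.3 y [0.981 0.195 0.001] J [-0.7   0.49  1.78  0.    0.87 -0.9 ] F [-0.1 -0.1 -2.5] g 0.214
[-0.19735747 -0.00501789  0.00898516]
```

Call:
play_rows --pt "0 0 4 0 0 0 -1" --pt "0 0 8 0 0 0 -1" --pt "0 0 12 0 0 0 -1" --pt "0 0 15 0 0 0 -1" --pt "0 0 15 0 0 0 -1"

```text
time_s: 13.88
eef_pos: [445.0, -225.9, 101.9]
ee_rot: [-0.002, 0.634, 0.773, 0.0]
force: [-0.1, -0.0, -2.8]
grip_width: 0.216
```

Call:
play_rows --pt "0 0 15 0 0 0 -1" --pt "0 0 15 0 0 0 -1" --pt "0 0 12 0 0 0 -1" --pt "0 0 8 0 0 0 -1" --pt "0 0 4 0 0 0 -1"

```text
time_s: 14.3
eef_pos: [445.1, -226.0, 163.1]
ee_rot: [0.0, 0.634, 0.773, -0.0]
force: [0.3, -0.4, -2.8]
grip_width: 0.216
```

Call:
play_rows --pt "2 4 0 0 0 0.005 -1" --pt "4 8 0 0 0 0.01 -1" --pt "6 12 0 0 0 0.01 -1" --pt "7 14 0 0 0 0.01 -1" --pt "7 14 0 0 0 0.01 -1"

```text
time_s: 14.72
eef_pos: [471.2, -171.8, 161.8]
ee_rot: [-0.001, 0.617, 0.787, -0.0]
force: [0.5, -0.7, -3.5]
grip_width: 0.213
```

```bash
python3 -c "
from h import *
s,_=st();print(s['wrist_torque'])"
```

```text
t14.72 tcp [ 471.2 -171.8  161.8] toolz [-0.001  0.    -1.   ] yaw y-axis deg 13.8 y [ 0.971  0.239 -0.001] J [-0.58  0.33  1.67 -0.    1.15 -0.82] F [ 0.5 -0.7 -3.5] g 0.213
[-0.13782064 -0.00479908 -0.03401403]
```

Call:
play_rows --pt "7 14 1 0 0 0.01 -1" --pt "7 14 1 0 0 0.01 -1" --pt "7 14 1 0 0 0.01 -1" --pt "7 14 0 0 0 0.01 -1" --pt "7 14 0 0 0 0.005 -1"

```text
time_s: 15.13
eef_pos: [506.5, -93.5, 160.3]
ee_rot: [-0.005, 0.596, 0.803, -0.001]
force: [0.4, -1.2, -3.9]
grip_width: 0.213
```

Call:
play_rows --pt "7 14 0 0 0 0.005 -1" --pt "7 13 0 0 0 0 -1" --pt "6 11 0 0 0 0 -1" --pt "4 7 0 0 0 0 -1" --pt "2 4 0 0 0 0 -1"

```text
time_s: 15.55
eef_pos: [532.6, -35.6, 155.7]
ee_rot: [-0.01, 0.591, 0.806, -0.002]
force: [-0.2, -0.1, -2.6]
grip_width: 0.212
```

```bash
python3 -c "
from h import *
s,_=st();print(s['wrist_torque'])
c=optics.capture('top');a=c['img'][150:260,180:380];b=optics.capture('scene')['img'][140:260,160:360]
r=lambda i:cv2.resize(i,(400,int(400*i.shape[0]/i.shape[1])),interpolation=3)
a,b=r(a),r(b);h=min(len(a),len(b))
cv2.imwrite('pics/p1.png',cv2.convertScaleAbs(np.hstack([a[:h],b[:h]]),alpha=1.6))"
```

```text
t15.55 tcp [532.6 -35.6 155.7] toolz [-0.018  0.008 -1.   ] yaw y-axis deg 17.5 y [ 0.954  0.301 -0.015] J [-0.29  0.41  1.56  0.    1.19 -0.59] F [-0.2 -0.1 -2.6] g 0.212
[-0.18611522 -0.08410679 -0.01927174]
```

View pics/p1.png

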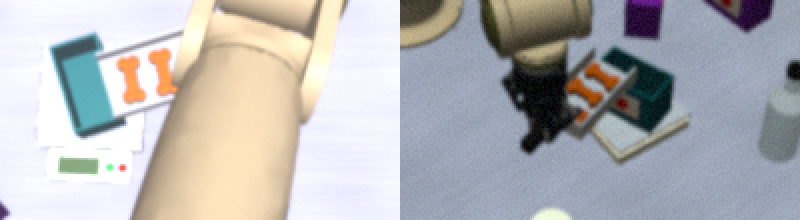

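```bash
cat >> h.py <<'E'
C=np.array([483.5,168.5]);A=np.radians(17.9)
X=np.array([np.cos(A),np.sin(A),0]);P=np.array([-np.sin(A),np.cos(A),0])
def pour(th,lp,lz,yg=109.2):
    s,R=st();th=np.radians(th)
    # tool axes for level: y=X, z=-Z, x=y×z
    R0=np.column_stack([np.cross(X,[0,0,-1]),X,[0,0,-1]])
    T=Ro.from_rotvec(-X*th).as_matrix()
    Rt=T@R0; lip=np.r_[C,0]+P*lp+[0,0,lz]
    tgt=lip-T@(P*(75+yg)+np.array([0,0,4-17.8]))
    Rc=Ro.from_matrix(R@R0.T)
    cur=s["eef_pos"]+Rc.as_matrix()@(P*(75+yg)+np.array([0,0,4-17.8]))-np.r_[C,0]
    print("lip now: p %.1f x %.1f z %.1f"%(cur@P,cur@X,cur[2]),"tilt %.1f"%np.degrees(-Rc.as_rotvec()@X))
    print("need d",(tgt-s["eef_pos"]).round(1),"rot",Ro.from_matrix(Rt@R.T).as_rotvec().round(3))
E
python3 - <<'E'
from h import *
c=optics.capture("top")
q=lambda x,y,z:(onz(c,(x+.5)/2-.5+180,(y+.5)/2-.5+150,z)-C)
for n,a in(("lip",q(104.5,86.5,142)),("rimmid",q(109.5,82.5,125))): print(n,"p %.1f x %.1f"%(a@P[:2],a@X[:2]))
pour(8,-17,140);pour(20,-17,133);pour(50,-17,133)
E
```

```text
lip p -24.4 x -13.2
rimmid p -31.5 x -6.8
t15.70 tcp [532.4 -36.9 156.1] toolz [-0.017  0.008 -1.   ] yaw y-axis deg 17.5 y [ 0.954  0.3   -0.014] J [-0.29  0.41  1.56  0.    1.19 -0.6 ] F [-0.2 -0.6 -2.2] g 0.215
lip now: p -26.1 x -15.4 z 144.7 tilt -0.7
need d [11.8 17.5 23.2] rot [-0.141 -0.06   0.009]
t15.70 tcp [532.4 -36.9 156.1] toolz [-0.017  0.008 -1.   ] yaw y-axis deg 17.5 y [ 0.954  0.3   -0.014] J [-0.29  0.41  1.56  0.    1.19 -0.6 ] F [-0.2 -0.6 -2.2] g 0.215
lip now: p -26.1 x -15.4 z 144.7 tilt -0.7
need d [ 8.1 29.  52.9] rot [-0.34  -0.123  0.01 ]
t15.70 tcp [532.4 -36.9 156.1] toolz [-0.017  0.008 -1.   ] yaw y-axis deg 17.5 y [ 0.954  0.3   -0.014] J [-0.29  0.41  1.56  0.    1.19 -0.6 ] F [-0.2 -0.6 -2.2] g 0.215
lip now: p -26.1 x -15.4 z 144.7 tilt -0.7
need d [-10.5  86.6 126.9] rot [-0.84  -0.281  0.013]
```

Call:
play_rows --pt "3 3 5 -0.03 -0.02 0 -1" --pt "4 6 8 -0.05 -0.02 0.005 -1" --pt "3 5 7 -0.04 -0.015 0 -1" --pt "0 2 3 -0.02 -0.005 0 -1"

```text
time_s: 16.03
eef_pos: [541.5, -24.4, 178.8]
ee_rot: [0.058, 0.59, 0.804, -0.043]
force: [0.1, 0.2, -2.4]
grip_width: 0.218
```

```bash
python3 -c "
from h import *
pour(20,-17,134)"
```

```text
t16.03 tcp [541.5 -24.4 178.8] toolz [ 0.042 -0.137 -0.99 ] yaw y-axis deg 17.4 y [ 0.954  0.299 -0.001] J [-0.2   0.37  1.56 -0.14  1.14 -0.45] F [ 0.1  0.2 -2.4] g 0.218
lip now: p -21.0 x -2.6 z 138.7 tilt 8.2
need d [-1.  16.5 31.2] rot [-0.195 -0.063  0.009]
```

Call:
play_rows --pt "0 3 6 -0.04 -0.013 0 -1" --pt "0 5 9 -0.055 -0.018 0.005 -1" --pt "-1 4 7 -0.045 -0.014 0 -1" --pt "0 2 3 -0.02 -0.005 0 -1"

```text
time_s: 16.37
eef_pos: [539.1, -12.6, 204.4]
ee_rot: [0.127, 0.584, 0.796, -0.095]
force: [0.3, 0.9, -2.6]
grip_width: 0.217
```

```bash
python3 -c "
from h import *
pour(30,-17,133);pour(40,-17,133);pour(53,-17,133)"
```

```text
t16.37 tcp [539.1 -12.6 204.4] toolz [ 0.091 -0.299 -0.95 ] yaw y-axis deg 17.5 y [ 0.954  0.3   -0.003] J [-0.1   0.34  1.57 -0.33  1.13 -0.28] F [ 0.3  0.9 -2.6] g 0.217
lip now: p -18.8 x -1.7 z 133.7 tilt 18.2
need d [-3.4 19.7 32.6] rot [-0.195 -0.066  0.008]
t16.37 tcp [539.1 -12.6 204.4] toolz [ 0.091 -0.299 -0.95 ] yaw y-axis deg 17.5 y [ 0.954  0.3   -0.003] J [-0.1   0.34  1.57 -0.33  1.13 -0.28] F [ 0.3  0.9 -2.6] g 0.217
lip now: p -18.8 x -1.7 z 133.7 tilt 18.2
need d [-9.7 39.1 57.6] rot [-0.361 -0.119  0.008]
t16.37 tcp [539.1 -12.6 204.4] toolz [ 0.091 -0.299 -0.95 ] yaw y-axis deg 17.5 y [ 0.954  0.3   -0.003] J [-0.1   0.34  1.57 -0.33  1.13 -0.28] F [ 0.3  0.9 -2.6] g 0.217
lip now: p -18.8 x -1.7 z 133.7 tilt 18.2
need d [-19.6  69.9  84. ] rot [-0.577 -0.187  0.009]
```

Call:
play_rows --pt "-1 5 8 -0.05 -0.016 0.002 -1" --pt "-1 6 9.5 -0.058 -0.019 0.002 -1" --pt "-1 6 9 -0.057 -0.019 0.002 -1" --pt "-1 3 5 -0.03 -0.01 0.002 -1"

```text
time_s: 16.7
eef_pos: [533.4, 5.0, 236.6]
ee_rot: [0.211, 0.57, 0.779, -0.156]
force: [0.5, 0.1, -2.5]
grip_width: 0.209
```

```bash
python3 -c "
from h import *
pour(40,-17,133);pour(53,-17,133)
c=optics.capture('top');s=optics.capture('scene');cv2.imwrite('pics/q1.png',np.hstack([c['img'],s['img']]))"
```

```text
t16.70 tcp [533.4   5.  236.6] toolz [ 0.15  -0.483 -0.862] yaw y-axis deg 17.6 y [ 0.953  0.302 -0.004] J [ 0.02  0.31  1.58 -0.56  1.16 -0.08] F [ 0.5  0.1 -2.5] g 0.209
lip now: p -19.0 x -2.3 z 131.4 tilt 30.4
need d [-4.  21.5 25.4] rot [-0.158 -0.055  0.006]
t16.70 tcp [533.4   5.  236.6] toolz [ 0.15  -0.483 -0.862] yaw y-axis deg 17.6 y [ 0.953  0.302 -0.004] J [ 0.02  0.31  1.58 -0.56  1.16 -0.08] F [ 0.5  0.1 -2.5] g 0.209
lip now: p -19.0 x -2.3 z 131.4 tilt 30.4
need d [-14.   52.3  51.9] rot [-0.374 -0.124  0.006]
```

Call:
play_rows --pt "-1 7 9 -0.05 -0.017 0.001 -1" --pt "-1 7.5 9 -0.055 -0.018 0.001 -1" --pt "-2 8 9 -0.055 -0.018 0.001 -1" --pt "-2 8 8 -0.055 -0.018 0.001 -1" --pt "-2 8 7 -0.055 -0.018 0.001 -1"

```text
time_s: 17.22
eef_pos: [524.5, 38.7, 277.4]
ee_rot: [0.317, 0.544, 0.74, -0.236]
force: [0.2, -0.2, -1.7]
grip_width: 0.219
```

```bash
python3 -c "
from h import *
pour(50,-17,133);pour(54,-17,133)
c=optics.capture('top');a=c['img'][150:260,180:380];b=optics.capture('scene')['img'][110:230,180:380]
r=lambda i:cv2.resize(i,(400,int(400*i.shape[0]/i.shape[1])),interpolation=3)
a,b=r(a),r(b);h=min(len(a),len(b))
cv2.imwrite('pics/p2.png',cv2.convertScaleAbs(np.hstack([a[:h],b[:h]]),alpha=1.6))"
```

```text
t17.22 tcp [524.5  38.7 277.4] toolz [ 0.212 -0.695 -0.687] yaw y-axis deg 17.2 y [ 0.955  0.296 -0.004] J [ 0.2   0.33  1.57 -0.86  1.28  0.18] F [ 0.2 -0.2 -1.7] g 0.219
lip now: p -19.7 x -0.1 z 134.1 tilt 46.6
need d [-2.7 11.   5.5] rot [-0.055 -0.022  0.012]
t17.22 tcp [524.5  38.7 277.4] toolz [ 0.212 -0.695 -0.687] yaw y-axis deg 17.2 y [ 0.955  0.296 -0.004] J [ 0.2   0.33  1.57 -0.86  1.28  0.18] F [ 0.2 -0.2 -1.7] g 0.219
lip now: p -19.7 x -0.1 z 134.1 tilt 46.6
need d [-6.  21.2 12.7] rot [-0.121 -0.043  0.012]
```

View pics/p2.png

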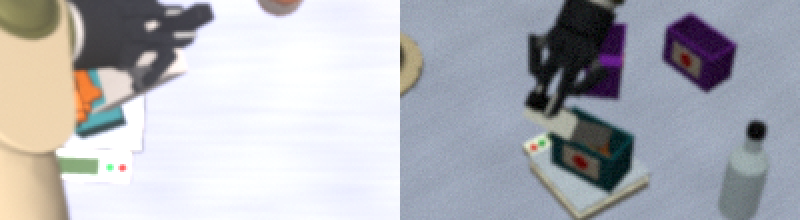

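Biscuits (orange) are entering the tub, at (603,145) in the scene crop and (88,95) in the top crop. The tub is still upright. I'll tilt a bit more and hold.

Call:
play_rows --pt "-2 7 5 -0.045 -0.015 0.004 -1" --pt "-1 6 3 -0.04 -0.013 0.002 -1" --pt "0 2 1 -0.01 -0.003 0 -1" --pt "0 0 0 0 0 0 -1" --pt "0 0 0 0 0 0 -1"

```text
time_s: 17.73
eef_pos: [521.5, 51.1, 283.1]
ee_rot: [0.348, 0.531, 0.726, -0.262]
force: [0.7, -0.4, -2.3]
grip_width: 0.215
```

```bash
python3 -c "
from h import *
pour(50,-17,160)
c=optics.capture('top')['img'];b=optics.capture('scene')['img']
r=lambda i,k:cv2.resize(i,None,fx=k,fy=k,interpolation=3)
a=r(c[150:250,190:300],3.6);b=r(b[140:240,240:340],3.6)
cv2.imwrite('pics/p3.png',cv2.convertScaleAbs(np.hstack([a,b]),alpha=1.6))"
```

```text
t17.73 tcp [521.5  51.1 283.1] toolz [ 0.228 -0.751 -0.62 ] yaw y-axis deg 17.3 y [ 0.955  0.298 -0.011] J [ 0.26  0.35  1.57 -0.94  1.33  0.24] F [ 0.7 -0.4 -2.3] g 0.215
lip now: p -20.0 x -0.6 z 130.0 tilt 51.7
need d [ 0.4 -1.4 26.9] rot [ 0.031 -0.001  0.01 ]
```

View pics/p3.png

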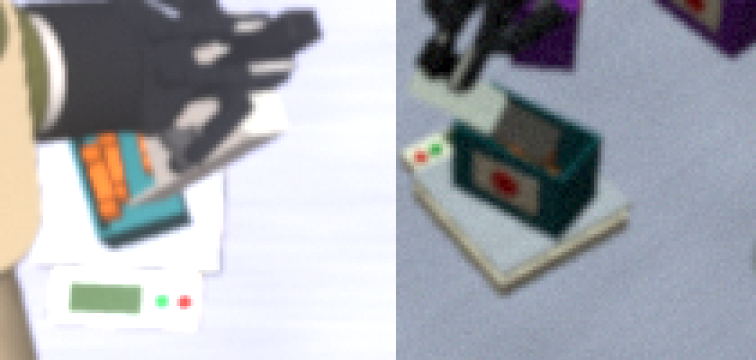

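The tub holds two biscuits at (105,175), and a third shows near (145,155). I'll lift straight up, still tilted, and check.

Call:
play_rows --pt "0 0 5 0 0 0 -1" --pt "0 0 10 0 0 0 -1" --pt "0 0 15 0 0 0 -1" --pt "3 -10 15 0 0 0 -1" --pt "6 -20 15 0 0 0 -1"

```text
time_s: 18.25
eef_pos: [529.8, 20.8, 345.3]
ee_rot: [0.346, 0.531, 0.728, -0.263]
force: [0.5, 0.7, -2.0]
grip_width: 0.212
```

Call:
play_rows --pt "7 -25 10 0 0 0 -1" --pt "7 -25 5 0 0 0 -1" --pt "6 -20 0 0 0 0 -1" --pt "3 -10 0 0 0 0 -1"

```text
time_s: 18.58
eef_pos: [553.9, -63.9, 370.0]
ee_rot: [0.35, 0.532, 0.726, -0.26]
force: [-0.3, 0.5, -2.5]
grip_width: 0.208
```

```bash
python3 -c "
from h import *
pour(0,-160,180)
C=optics.capture('top');S=optics.capture('scene')
for n,i in (('top',C['img']),('scene',S['img'])):
    h=cv2.cvtColor(i,cv2.COLOR_BGR2HSV);m=cv2.inRange(h,(5,140,90),(18,255,255))
    k=cv2.connectedComponentsWithStats(m);print(n,[(s[4],q.round()) for s,q in zip(k[2][1:],k[3][1:]) if s[4]>8][:15])
r=lambda i,k:cv2.resize(i,None,fx=k,fy=k,interpolation=3)
a=r(C['img'][150:250,180:290],3.6);b=r(S['img'][140:240,230:330],3.6)
cv2.imwrite('pics/p4.png',cv2.convertScaleAbs(np.hstack([a,b]),alpha=1.6))"
```

```text
t18.58 tcp [553.9 -63.9 370. ] toolz [ 0.232 -0.749 -0.62 ] yaw y-axis deg 17.4 y [ 0.954  0.3   -0.005] J [ 0.02  0.25  1.47 -0.91  1.26 -0.06] F [-0.3  0.5 -2.5] g 0.208
lip now: p -139.3 x -4.4 z 217.0 tilt 51.7
need d [  35.4  -95.2 -176.2] rot [0.86  0.269 0.005]
top [(np.int32(26793), array([251.,  26.])), (np.int32(1061), array([ 22., 328.]))]
scene [(np.int32(34), array([248.,   4.])), (np.int32(26), array([291.,   2.])), (np.int32(198), array([148.,  10.])), (np.int32(12), array([124.,   8.])), (np.int32(18), array([159.,  18.])), (np.int32(31), array([109.,  23.])), (np.int32(14), array([142.,  24.])), (np.int32(10), array([69., 26.])), (np.int32(48), array([153.,  29.])), (np.int32(14), array([59., 30.])), (np.int32(42), array([80., 32.])), (np.int32(35), array([190.,  33.])), (np.int32(54), array([154.,  37.])), (np.int32(24), array([30., 39.])), (np.int32(44), array([50., 42.]))]
```

View pics/p4.png

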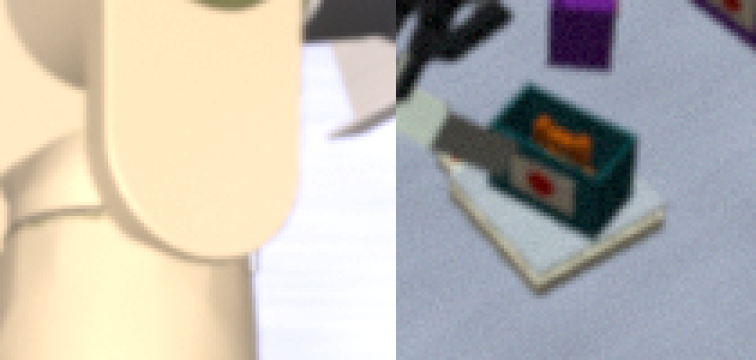

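The biscuits lie inside the upright tub, at (563,137) in the scene crop. The tray looks empty. I'll level the tray and carry it back.

Call:
play_rows --pt "-4 -12 0 0.08 0.025 0 -1" --pt "-8 -16 0 0.107 0.034 0 -1" --pt "-10 -18 0 0.107 0.034 0 -1" --pt "-10 -18 -5 0.107 0.034 0 -1" --pt "-10 -18 -10 0.107 0.034 0 -1"

```text
time_s: 19.1
eef_pos: [511.4, -136.9, 354.2]
ee_rot: [0.14, 0.574, 0.801, -0.1]
force: [0.2, 0.2, -2.5]
grip_width: 0.217
```

Call:
play_rows --pt "-10 -18 -20 0.107 0.034 -0.02 -1" --pt "-10 -18 -25 0.107 0.034 -0.02 -1" --pt "-10 -15 -25 0.09 0.03 -0.02 -1" --pt "-10 -12 -25 0.04 0.01 -0.02 -1" --pt "-8 -6 -20 0 0 -0.02 -1"

```text
time_s: 19.52
eef_pos: [462.6, -208.0, 241.7]
ee_rot: [-0.009, 0.622, 0.783, 0.013]
force: [-0.2, 0.6, -2.2]
grip_width: 0.213
```

```bash
python3 -c "
from h import *
st()"
```

```text
t19.52 tcp [ 462.6 -208.   241.7] toolz [ 0.002  0.031 -1.   ] yaw y-axis deg 13.0 y [0.974 0.225 0.009] J [-0.67  0.27  1.52  0.03  1.36 -0.9 ] F [-0.2  0.6 -2.2] g 0.213
```

Call:
play_rows --pt "-5 -7 -25 -0.031 0.002 -0.01 -1" --pt "-5 -6 -28 0 0 -0.01 -1" --pt "-3 -4 -28 0 0 -0.01 -1" --pt "0 0 -28 0 0 0 -1" --pt "0 0 -24 0 0 0 -1"

```text
time_s: 19.93
eef_pos: [448.5, -224.4, 104.7]
ee_rot: [0.001, 0.633, 0.774, -0.001]
force: [-0.3, -0.2, -2.1]
grip_width: 0.214
```

Call:
play_rows --pt "0 0 -18 0 0 0 -1" --pt "0 0 -12 0 0 0 -1" --pt "0 0 -7 0 0 0 -1" --pt "0 0 -4 0 0 0 -1" --pt "0 0 0 0 0 0 -1"

```text
time_s: 20.35
eef_pos: [447.9, -219.2, 57.9]
ee_rot: [-0.004, 0.63, 0.777, -0.002]
force: [-0.7, 0.1, -2.0]
grip_width: 0.21
```

```bash
python3 -c "
from h import *
st()"
```

```text
t20.35 tcp [ 447.9 -219.2   57.9] toolz [-0.009  0.002 -1.   ] yaw y-axis deg 11.9 y [ 0.978  0.206 -0.008] J [-0.69  0.48  1.77 -0.    0.91 -0.89] F [-0.7  0.1 -2. ] g 0.210
```

Call:
play_rows --pt "0 0 -6 -0.002 -0.009 0 -1" --pt "0 0 -9 0 0 0 -1" --pt "0 0 -8 0 0 0 -1" --pt "0 0 -5 0 0 0 -1" --pt "0 0 -2 0 0 0 -1"

```text
time_s: 20.77
eef_pos: [449.7, -219.7, 27.9]
ee_rot: [0.003, 0.629, 0.777, 0.0]
force: [0.6, 0.2, -2.1]
grip_width: 0.213
```

```bash
python3 -c "
from h import *
st()"
```

```text
t20.77 tcp [ 449.7 -219.7   27.9] toolz [ 0.005 -0.003 -1.   ] yaw y-axis deg 12.0 y [0.978 0.208 0.005] J [-0.69  0.52  1.79  0.    0.82 -0.9 ] F [ 0.6  0.2 -2.1] g 0.213
```

Call:
play_rows --pt "0 0 -3 0.003 0.005 0 -1" --pt "0 0 -3 0 0 0 -1" --pt "0 0 -2 0 0 0 -1"

```text
time_s: 21.02
eef_pos: [449.7, -219.9, 19.0]
ee_rot: [-0.0, 0.629, 0.777, -0.0]
force: [0.2, 0.5, -2.6]
grip_width: 0.214
```

Call:
play_rows --pt "0 0 -1 0 0 0 -1"

```text
time_s: 21.1
eef_pos: [449.7, -220.0, 17.8]
ee_rot: [-0.0, 0.63, 0.777, -0.0]
force: [-1.9, -1.8, 3.8]
grip_width: 0.212
```

Call:
play_rows --pt "0 0 -1 0 0 0 -1"

```text
time_s: 21.18
eef_pos: [449.8, -220.3, 17.3]
ee_rot: [0.0, 0.629, 0.777, -0.0]
force: [-5.2, 0.2, 18.2]
grip_width: 0.211
```

Contact, and flat. Next: release and lift off.

Call:
play_rows --grip_force 20 --pt "0 0 0 0 0 0 -0.5" --pt "0 0 0 0 0 0 0" --pt "0 0 0 0 0 0 0.5" --pt "0 0 0 0 0 0 1" --pt "0 0 0 0 0 0 1"

```text
time_s: 21.6
eef_pos: [450.6, -220.8, 18.5]
ee_rot: [0.001, 0.63, 0.777, -0.0]
force: [-0.2, -0.2, 0.5]
grip_width: 0.807
```

Call:
play_rows --pt "0 0 0 0 0 0 1" --pt "0 0 5 0 0 0 1" --pt "0 0 10 0 0 0 1" --pt "0 0 15 0 0 0 1" --pt "0 0 20 0 0 0 1"

```text
time_s: 22.02
eef_pos: [448.9, -219.5, 68.6]
ee_rot: [-0.002, 0.63, 0.777, -0.0]
force: [0.4, 0.1, 0.0]
grip_width: 1.001
```

Call:
play_rows --pt "0 0 25 0 0 0 1" --pt "0 0 30 0 0 0 1" --pt "-10 -20 30 0 0 0 1" --pt "-10 -20 20 0 0 0 1" --pt "-5 -10 5 0 0 0 1"

```text
time_s: 22.43
eef_pos: [423.5, -268.8, 190.5]
ee_rot: [0.001, 0.628, 0.778, -0.0]
force: [0.6, 0.3, 0.1]
grip_width: 1.001
```

```bash
python3 -c "
from h import *
st()
c=optics.capture('top');S=optics.capture('scene')
r=lambda i,k:cv2.resize(i,None,fx=k,fy=k,interpolation=3)
a=r(c['img'][150:250,180:400],3.6);b=r(S['img'][145:225,220:330],3.3);d=r(S['img'][190:270,140:250],3.3)
l=np.hstack([b,d]);l=cv2.copyMakeBorder(l,0,0,0,a.shape[1]-l.shape[1],cv2.BORDER_CONSTANT)
o=cv2.convertScaleAbs(np.vstack([a,l])[:600],alpha=1.5);print(o.shape);cv2.imwrite('pics/end.png',o)"
```

```text
t22.43 tcp [ 423.5 -268.8  190.5] toolz [ 0.001 -0.001 -1.   ] yaw y-axis deg 12.2 y [0.977 0.211 0.   ] J [-0.8   0.3   1.63 -0.    1.21 -1.01] F [0.6 0.3 0.1] g 1.001
(600, 792, 3)
```

View pics/end.png

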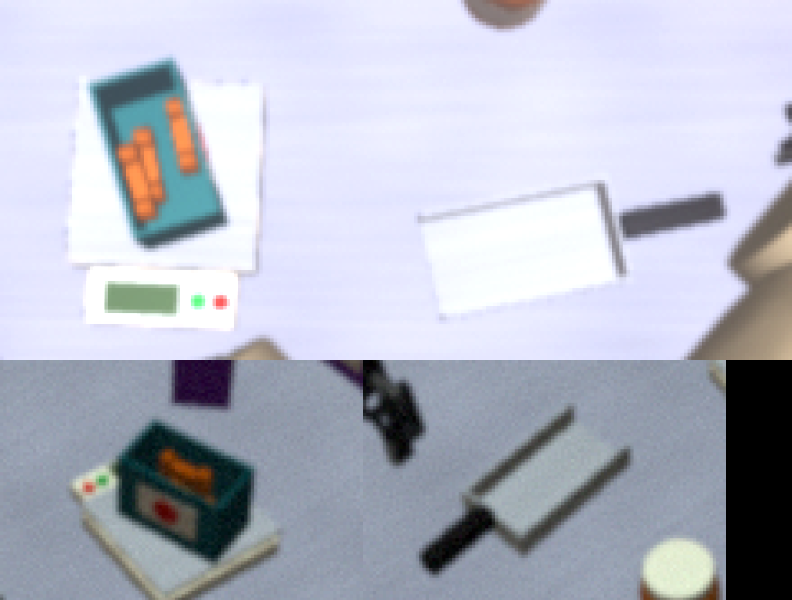

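All three biscuits are in the tub, at (135,170), (148,160) and (183,135). The tray lies empty and flat at (520,250). I'll check the tub's position numerically before handing in.

Call:
play_rows --pt "0 0 0 0 0 0 1" --pt "0 0 0 0 0 0 1" --pt "0 0 0 0 0 0 1" --pt "0 0 0 0 0 0 1" --pt "0 0 0 0 0 0 1"

```text
time_s: 22.95
eef_pos: [422.7, -263.9, 182.6]
ee_rot: [-0.006, 0.628, 0.778, 0.001]
force: [-0.3, 1.0, 0.2]
grip_width: 1.004
```

```bash
python3 -c "
from h import *
from rig import ctrl
c=optics.capture('top')
q=lambda x,y,z:onz(c,(x+.5)/3.6-.5+180,(y+.5)/3.6-.5+150,z)
t=np.mean([q(x,y,125) for x,y in [(90,85),(175,58),(227,222),(142,245)]],0);print(t,np.linalg.norm(t-[482.1,168.3]))
st()
if np.linalg.norm(t-[482.1,168.3])<20: print(ctrl.finish_job())"
```

```text
[484.5781225  165.11764211] 4.033421976331169
t23.00 tcp [ 422.7 -263.8  182.5] toolz [-0.008  0.009 -1.   ] yaw y-axis deg 12.2 y [ 0.977  0.211 -0.006] J [-0.79  0.31  1.64  0.    1.21 -1.01] F [ 0.2 -0.7  0.5] g 1.000
the job is handed in; nothing more can be done
None
```

I set the tub on the weighing platform, tipped all three biscuits into it off the tray's open end, and put the empty tray back flat on the bench. I handed the job in at 23 s; no verdict is reported.

**Last checks:**
- **Tub:** it stands upright, about 4 mm from the platform's centre by the top camera.
- **Biscuits:** all three are visible inside the tub.
- **Tray:** it lies flat and empty, close to where it started. The arm is clear of everything.
- **Jar, bottle and red bin:** the arm stayed well away from them, but I did not measure their positions again at the end.

**What went wrong:** my first attempt to grip the tub stopped too high, at its rim, because the arm jolted on stopping and the tool tilted slightly. I opened the gripper without lifting the tub, straightened the tool and gripped again lower down.

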